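# Lock the shaft-lock fixture

### The job

On the shaft-lock fixture, push the upright post on the slotted disc round until the disc's slot lines up with the locking bar, then push the bar from behind its upright plate, through the slot, until it is fully home against the end wall of the keeper. Only push, with the fingertips or the outside of the fingers: do not lift the bar, and leave the other parts lying around the fixture where they are.

Things in the scene. Friction and masses are not known exactly. Their poses are not given: they have to be found in the camera images.
- fixture: aluminium shaft-lock fixture bolted down. Origin on the table under the disc's axis; the bar travels along its +y. Base plate 12 mm thick, y = -240 to +105 mm, 70 mm wide (124 mm for y = -65 to +65 mm). Two rails, y = -230 to -53 mm, form a channel 19 mm wide, open on top; rail tops 26 mm above the table, outer faces 42 mm apart
- keeper (a point): foot of the keeper's end wall: middle of its inner face, on the base plate at fixture y = 82 mm, where the bar's nose stops. Keeper: two cheeks 21 mm apart from y = 54 mm to that wall, tops 34 mm above the table, open on top
- disc (a joint): angle of the slotted disc about its vertical axis (rad, anticlockwise from above, stops at -0.35 and 3.49). At 0 and at pi the slot is in line with the bar (either will do); starts 0.5 rad or more out of line. Stays where left; turning takes about 0.06 N m (2 N at the post)
- disc_axis (a point): on the disc's axis at its top face, 34 mm above the table; turns with the disc (y along the slot, x towards the post). Dark steel disc 90 mm across, cut right across its middle by a slot 22 mm wide, flared at both mouths, open on top, floor level with the base plate
- disc_post (a point): top centre of the disc's upright round post, 76 mm above the table; post 12 mm in diameter, 42 mm tall, 30 mm from the axis, square to the slot (at joint 0 on the fixture's +x side, at pi/2 towards the keeper, at pi on the -x side)
- bar: loose steel bar lying in the channel, 150 mm long (its y, nose to +y), 16 wide, 18 tall, 0.3 to 0.65 kg. Origin mid-underside, 12 mm above the table. Last 20 mm of the nose taper to 8 mm wide. Slides with a few N; blocked by the disc unless the slot is in line; nose starts 8 to 30 mm short of the disc
- bar_nose (a point): centre of the bar's nose end face, 75 mm ahead of the bar's origin; fully home at fixture y = 82 mm
- bar_head (a point): centre of the back face of the bar's upright plate, 50 mm above the table, where it is pushed; fully home at fixture y = -68 mm. Plate 40 mm wide, 12 mm thick, 30 to 70 mm above the table, clear above the rails, its back flush with the bar's tail
- cap_a: one of two identical plated fork caps, 40 mm wide, 30 mm tall, hexagon on top; origin at its underside; a bystander, must not be moved
- cap_b: the other plated fork cap, 40 mm wide, 30 mm tall; origin at its underside; a bystander, must not be moved
- sleeve: aluminium spacer sleeve standing on end, 40 mm wide, 45 mm tall; origin at its underside; a bystander, must not be moved
- bush: flanged brass bush, flange 38 mm wide, 32 mm tall; origin at its underside; a bystander, must not be moved
- block: steel setup block with two holes, 50 x 75 x 25 mm; origin at its underside; a bystander, must not be moved
- spanner: open-ended spanner lying flat on the table; origin at its underside; a bystander, must not be moved
- yoke: aluminium fork yoke lying flat, about 52 x 202 mm, 35 mm tall; origin at its underside; a bystander, must not be moved

How it is judged:
By the outcome, as a careful person would: the job done as asked, in the order asked, and still so for the second after the job is handed in, with the robot touching nothing.
It also fails if it takes over 48 s, if anything falls off the work surface, if the arm or the gripper's body presses on something with over 40 N, if the wrist force passes 120 N, or if a joint passes its speed limit or range.

### The arm

A 6-joint arm with a two-finger parallel gripper is mounted at the origin on the work surface. World frame = base frame: x ahead of the robot, y to its left, z up, the work surface at z = 0. Lengths are in m, angles in rad, forces in N, time in s.
With the tool pointing down it reaches from about 0.375 to 0.825 m from the base axis. Payload 5.5 kg.
Tool frame: the origin (TCP) lies at the very end of the fingers, on their centre line; the grasp point (between the pads) lies 19 mm behind it; y points along the fingers, x is the direction in which the jaws open and shut, and the axes are right-handed (so a half turn about y gives the same grasp; the last joint's range is limited). The gripper opens to 85 mm and grips with 20 to 120 N. Pads are 22 mm wide; open, the fingers measure 114 mm over their backs; the gripper's body (76 mm by 85 mm) begins 54 mm behind the grasp point. The pads swing forward as they close: fully open they stand 13 mm farther back than shut.
Start: joints at [-1.326, 0.314, -0.047, 1.21, 0, 1.571], TCP at [0.145, -0.582, 0.209] pointing down, gripper open.
Joint ranges: [-2.67, 2.67], [-0.69, 1.73], [-1.03, 1.25], [-2.08, 2.16], [-1.42, 1.45], [-3.14, 3.14]. Speed limits (rad/s): [2.39, 2.39, 3.01, 3.14, 3.14, 3.14].

### API

Orientations are given as a unit quaternion [x, y, z, w].
In Python, from station import ctrl gives the robot as it stands. Calls block until the motion is done:
- ctrl.move_pose(position, orientation): joint-space move of the TCP to a pose.
- ctrl.servo_line(position, attitude=None, rate=0.15): straight line of the TCP; attitude=None keeps the orientation; rate is the mean speed in m/s.
- ctrl.goto_joints(angles): joint-space move.
- ctrl.command_gripper(opening, newtons=None): finger opening in m; newtons is the grip in N (None keeps the last); returns when the fingers have stopped.
- ctrl.hold(seconds).
- ctrl.inverse_kinematics(position, orientation): joint angles nearest the present ones, or None.
- ctrl.read_state(): the state.
- ctrl.read_camera(name): name is "scene" or "top"; returns (picture, depth): 384x512x3 uint8, red, green, blue; 384x512 float32, m along the optical axis (not along the pixel's ray), 0 where there is no reading.
- ctrl.camera_model(name): a dict with "intrinsics" (3x3 intrinsics, pixels), "dist" ([k1, k2, p1, p2, k3] as OpenCV has them; the pictures are not rectified), "cam_to_world" (4x4, takes a point from camera to world coordinates). Camera axes: x right, y up, looking along -z (the intrinsics and any distortion apply to the point x, -y, -z); pixel columns grow to the right and rows downward; lengths in m; the calibration is good to about 2 mm. A picture is of the moment at which its call begins. camera_model takes no time and is no camera call.
A pose or a line that the arm cannot do raises ctrl.Unreachable and nothing moves.
- ctrl.job_done(): hands the job in, once; it reports no verdict.
The state is a dict: "time": time; "joints": joint angles; "joint_velocities": joint speeds; "joint_torque": joint torques, N m; "ee_pos": TCP position; "orientation": TCP orientation; "force": force on the tool from outside, world axes, zero at the start; "wrist_torque": the same for the moment, N m; "width": finger opening in m.
Only numpy, scipy, OpenCV 4.12 (cv2) and the standard library are available. Lean on these libraries where they do the work, as an engineer would, in place of code of your own. Each camera call takes 0.05 s, during which the arm holds its last target. There are 200 camera calls.

## Working session

There is one attempt and no reset: what is moved stays moved. The work goes in short steps, each a Python script; the robot and the scene stay as the last script left them, time stands still between calls to the robot, and variables do not carry over. Pictures are saved under pics/ and viewed, about 8 in all and at most 12, crops included, and the job is handed in when it is done.

```bash
ls; mkdir -p pics
python3 - <<'E'
from station import ctrl
import cv2,numpy as np
for n in("scene","top"):
    p,d=ctrl.read_camera(n); cv2.imwrite(f"pics/{n}0.png",cv2.resize(p[:,:,::-1],(800,600),interpolation=cv2.INTER_CUBIC))
    np.savez(f"{n}0.npz",p=p,d=d)
    m=ctrl.camera_model(n); print(n,np.round(m["intrinsics"],1).tolist(),m["dist"],np.round(m["cam_to_world"],3).tolist(),(d>0).mean())
s=ctrl.read_state();print(s["time"],s["orientation"],s["force"],s["width"])
E
```

```text
pics
scene [[372.3, 0.0, 255.1], [0.0, 372.3, 194.4], [0.0, 0.0, 1.0]] [-0.00313455  0.          0.          0.          0.        ] [[0.873, -0.351, 0.338, 0.834], [0.487, 0.65, -0.583, -0.326], [-0.015, 0.674, 0.738, 0.623], [0.0, 0.0, 0.0, 1.0]] 0.9961446126302084
top [[440.9, 0.0, 256.5], [0.0, 440.9, 186.0], [0.0, 0.0, 1.0]] [-0.14269803  0.          0.          0.          0.        ] [[-0.005, 0.992, -0.127, 0.5], [-1.0, -0.003, 0.019, 0.101], [0.018, 0.127, 0.992, 0.957], [0.0, 0.0, 0.0, 1.0]] 0.995880126953125
0.1 [-0.55697657  0.43564222 -0.4347727   0.55764295] [-0.28572879  1.19562243  0.74560973] 0.08567521059722603
```

View pics/top0.png

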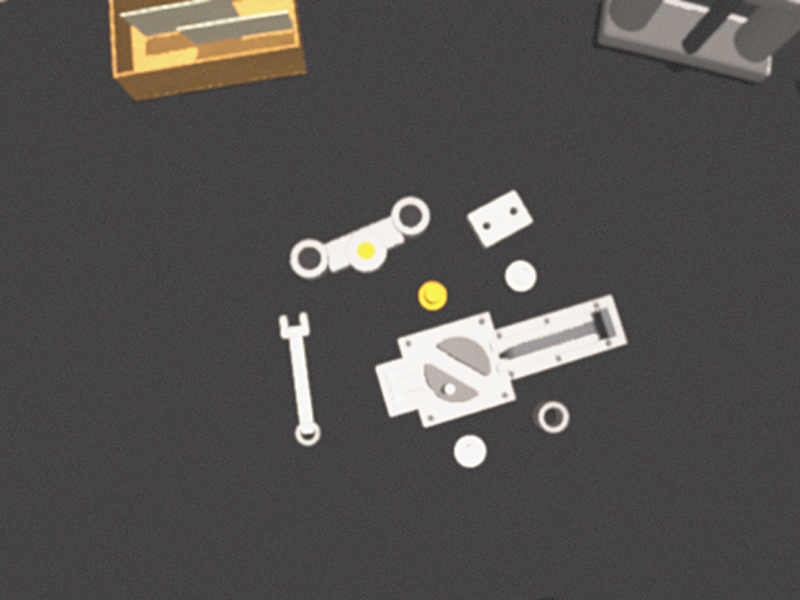

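View pics/scene0.png

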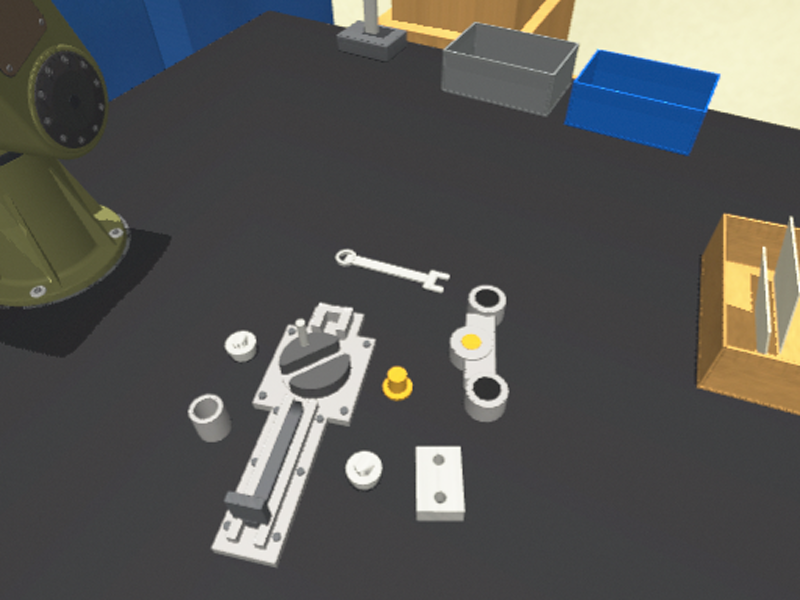

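```bash
cat > h.py <<'E'
import numpy as np,cv2
from scipy.spatial.transform import Rotation as Rn
from station import ctrl
def ray(n,uv):
    m=ctrl.camera_model(n);u=cv2.undistortPoints(np.float64(uv).reshape(-1,1,2),m["intrinsics"],np.float64(m["dist"])).reshape(-1,2)
    T=np.array(m["cam_to_world"]);d=np.c_[u[:,0],-u[:,1],-np.ones(len(u))]@T[:3,:3].T
    return T[:3,3],d
def onz(n,uv,z):
    o,d=ray(n,uv);return o+d*((z-o[2])/d[:,2])[:,None]
def proj(n,P):
    m=ctrl.camera_model(n);T=np.linalg.inv(np.array(m["cam_to_world"]));c=np.atleast_2d(P)@T[:3,:3].T+T[:3,3]
    c=c*[1,-1,-1];return cv2.projectPoints(c,np.zeros(3),np.zeros(3),m["intrinsics"],np.float64(m["dist"]))[0].reshape(-1,2)
E
python3 - <<'E'
from h import *
p=np.load("top0.npz")["p"];g=cv2.cvtColor(p,cv2.COLOR_RGB2GRAY)
c=np.float32([[612,295],[627,345],[490,313],[514,400],[398,338],[427,427],[376,366],[390,417]])/1.5625-0.2
c=cv2.cornerSubPix(g,c.reshape(-1,1,2),(4,4),(-1,-1),(3,50,.01)).reshape(-1,2)
M=np.array([[35,-240],[-35,-240],[62,-65],[-62,-65],[62,65],[-62,65],[35,105],[-35,105]])/1e3
W=onz("top",c,.012)[:,:2]
mc,wc=M.mean(0),W.mean(0);H=(M-mc).T@(W-wc);U,S,V=np.linalg.svd(H);R=V.T@U.T;t=wc-R@mc
print("R",np.degrees(np.arctan2(R[1,0],R[0,0])),np.linalg.det(R),"t",t);print("res mm",np.round(((M@R.T+t)-W)*1e3,1).tolist())
def F(P):P=np.atleast_2d(P);return np.c_[(P[:,:2]-t)@R,P[:,2]]
np.savez("fix.npz",R=R,t=t)
print("post",F(onz("top",np.array([[449,389.5]])/1.5625,.076)),"scene",F(onz("scene",np.array([[300,323]])/1.5625,.076)))
hd=np.array([[593,313],[605,309],[615,334],[603,339]])/1.5625
print("head top",np.round(F(onz("top",hd,.07)),4).tolist())
# scene base corners check
print("scene tail corners",np.round(F(onz("scene",np.array([[213,548],[276,562]])/1.5625,.012)),4).tolist())
# crop for view, 4x
x0,y0=225,175;cr=cv2.resize(p[y0:y0+110,x0:x0+190,::-1],None,fx=4,fy=4,interpolation=cv2.INTER_CUBIC);cv2.imwrite("pics/crop1.png",cr)
E
```

```text
R 16.421811640579936 1.0 t [0.51305992 0.00821104]
res mm [[-1.0, -0.1], [0.9, 0.9], [-1.4, 0.9], [0.8, 1.1], [-0.8, -1.2], [0.9, -0.3], [-0.4, -1.0], [1.1, -0.3]]
post [[-0.02184074  0.02255208  0.076     ]] scene [[-0.01717472  0.01716045  0.076     ]]
head top [[0.0172, -0.1891, 0.07], [0.0175, -0.2064, 0.07], [-0.0177, -0.2088, 0.07], [-0.0191, -0.1911, 0.07]]
scene tail corners [[-0.0308, -0.2425, 0.012], [0.0381, -0.2416, 0.012]]
```

View pics/crop1.png

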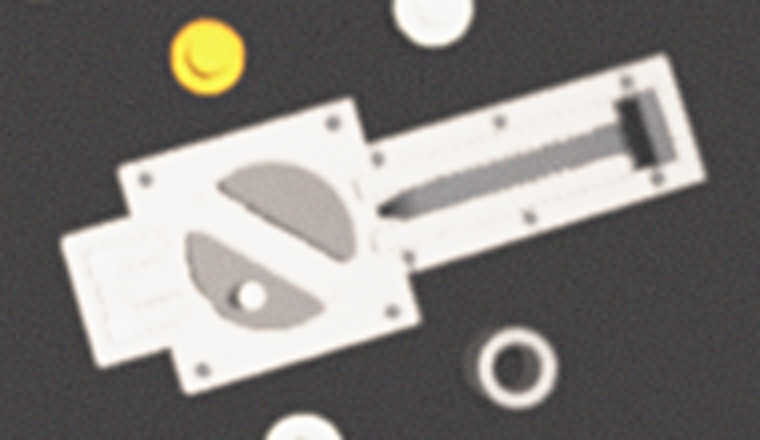

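```bash
cat >> h.py <<'E'
f=np.load("fix.npz");R,t=f["R"],f["t"]
def W(x,y,z):return [*(R@[x,y]+t),z]
def Fx(P):P=np.atleast_2d(P);return np.c_[(P[:,:2]-t)@R,P[:,2]]
def Q(s=1):
    x=np.r_[R[:,0]*s,0];y=np.r_[0,0,-1.];return Rn.from_matrix(np.c_[x,y,np.cross(x,y)]).as_quat()
def st(l=""):
    s=ctrl.read_state();print(l,round(s["time"],2),"F",np.round(s["force"],1),"fix",np.round(Fx(s["ee_pos"])*1e3,1),"w",round(s["width"],4))
def snap(n,name,c=None,k=4):
    p,d=ctrl.read_camera(n);np.savez(name+".npz",p=p,d=d)
    if c:p=p[c[1]:c[3],c[0]:c[2]]
    cv2.imwrite(f"pics/{name}.png",cv2.resize(p[:,:,::-1],None,fx=k,fy=k,interpolation=cv2.INTER_CUBIC))
E
python3 - <<'E'
from h import *
q0=np.array(ctrl.read_state()["joints"])
best=min((s for s in(1,-1) if ctrl.inverse_kinematics(W(-.026,.055,.2),Q(s)) is not None),key=lambda s:np.abs(np.array(ctrl.inverse_kinematics(W(-.026,.055,.2),Q(s)))-q0).max())
print(best,np.round(ctrl.inverse_kinematics(W(-.026,.055,.2),Q(best)),2));open("s","w").write(str(best))
ctrl.command_gripper(0);st("shut")
ctrl.move_pose(W(-.026,.055,.15),Q(best));st("above")
ctrl.servo_line(W(-.026,.055,.046));st("down")
ctrl.servo_line(W(-.026,.030,.046),rate=.06);st("pushing")
snap("scene","push1",(130,160,290,300))
E
```

```text
1 [ 0.11  0.08 -0.35  1.14  0.    1.4 ]
shut 0.87 F [0.5 0.2 0.1] fix [[-519.5 -462.3  208.6]] w -0.0
above 3.41 F [-0.1  0.4 -0.4] fix [[-25.9  54.4 150.1]] w 0.0003
down 4.25 F [-0.4 -0.5  0.4] fix [[-25.4  54.8  46.6]] w 0.0
pushing 4.82 F [-5.5  4.3  1.1] fix [[-28.3  30.9  45.5]] w 0.0001
```

View pics/push1.png

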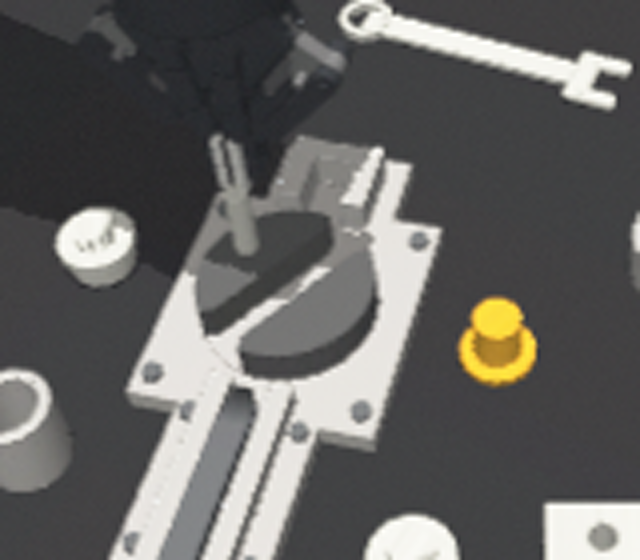

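The fingers are behind the post (crop pixel 240,210), and the slot is swinging towards the bar. I'll carry on with the push.

Run:
```python
from h import *
ctrl.servo_line(W(-.028,.0175,.046),rate=.05);ctrl.hold(.2);st("pushed")
ctrl.servo_line(W(-.028,.035,.046));st("back")
ctrl.servo_line(W(-.028,.035,.13))
s=int(open("s").read())
ctrl.move_pose(W(0,-.245,.13),Q(s));st("tail")
snap("top","aligned",(225,165,415,285))
```

```text
pushed 5.47 F [-1.2  0.6 -0.2] fix [[-27.5  17.2  46.3]] w 0.0001
back 5.73 F [-0.   0.1 -0.4] fix [[-27.1  34.9  46.4]] w -0.0002
tail 7.53 F [-0.   1.1 -1. ] fix [[-2.000e-01 -2.436e+02  1.295e+02]] w -0.0001
```

View pics/aligned.png

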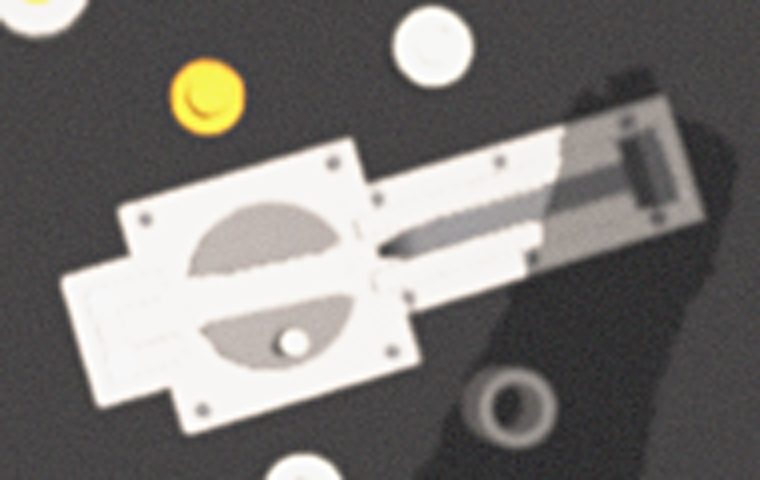

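The slot now runs from crop pixel (195,300) to (345,270), at about 12° against 16° for the fixture edges. That looks slightly short, so I'll measure it.

```bash
cat > slot.py <<'E'
from h import *
def slot(name):
    p=np.load(name+".npz")["p"].astype(int).mean(2)
    # sample the grid over the disc top in the fixture frame, mark dark steel
    xs=np.arange(-.048,.0481,.0005);X,Y=np.meshgrid(xs,xs)
    P=np.c_[(np.c_[X.ravel(),Y.ravel()]@R.T+t),np.full(X.size,.034)]
    uv=proj("top",P).astype(np.float32).reshape(*X.shape,2)
    I=cv2.remap(p.astype(np.float32),uv[...,0],uv[...,1],cv2.INTER_LINEAR)
    B=((I<212)&(X**2+Y**2<.046**2)).astype(np.uint8)
    B=cv2.morphologyEx(B,cv2.MORPH_CLOSE,np.ones((5,5)));n,l,s,c=cv2.connectedComponentsWithStats(B)
    C=sorted([(s[i,4],i) for i in range(1,n)])[-2:]
    cs=[c[i]*.0005-.048 for _,i in C];d=cs[0]-cs[1]
    if d[0]<0:d=-d
    print(name,[a for a,_ in C],"centroids mm",np.round(np.array(cs)*1e3,1).tolist(),"tilt of slot normal deg",np.degrees(np.arctan2(d[1],d[0])))
    for _,i in C:   # inner edges, middle 40mm, fit
        ys,xx=np.where(l==i);e=[]
        for r in np.unique(ys):
            y=r*.0005-.048
            if abs(y)<.02:
                x=xx[ys==r]*.0005-.048;e.append((y,x[np.abs(x).argmin()]))
        k=np.polyfit(*np.array(e).T,1);print(" edge x0 mm",k[1]*1e3,"rot deg",-np.degrees(np.arctan(k[0])))
    q=np.percentile(I,[5,25,50,75,95]);print(q)
slot(__import__("sys").argv[1])
E
python3 slot.py aligned
```

```text
aligned [np.int32(7264), np.int32(7894)] centroids mm [[-24.6, 4.2], [24.7, -1.0]] tilt of slot normal deg -6.002487104479378
 edge x0 mm -12.29746835443038 rot deg -4.391772629169376
 edge x0 mm 11.272151898734174 rot deg -3.783988204531893
[182.1619873  186.29362488 238.1953125  245.95834351 246.390625  ]
```

```bash
python3 - <<'E'
from h import *
s=int(open("s").read())
ctrl.servo_line(W(0,-.245,.14))
ctrl.move_pose(W(-.028,.035,.14),Q(s))
ctrl.servo_line(W(-.028,.035,.046))
ctrl.servo_line(W(-.028,.0152,.046),rate=.05);ctrl.hold(.2);st("pushed")
ctrl.servo_line(W(-.028,.035,.046))
ctrl.servo_line(W(-.028,.035,.13))
ctrl.move_pose(W(0,-.245,.13),Q(s));ctrl.hold(.2);st("tail")
snap("top","aligned2",(225,165,415,285))
E
python3 slot.py aligned2
```

```text
pushed 10.45 F [ 0.6 -0.6  0.8] fix [[-28.   15.2  46. ]] w 0.0002
tail 12.73 F [-0.   0.1 -0.1] fix [[   0.5 -243.6  130.3]] w 0.0002
aligned2 [np.int32(7385), np.int32(7697)] centroids mm [[-24.5, 1.5], [25.0, 1.4]] tilt of slot normal deg -0.09222758269785614
 edge x0 mm -11.772151898734178 rot deg 1.6411559991886298
 edge x0 mm 12.0 rot deg 1.7191940907686305
[182.25078125 186.3671875  238.61392212 245.97917175 246.40013428]
```

Run:
```python
from h import *
ctrl.servo_line(W(0,-.243,.042));st("down")
def push(ys,rate,lim):
    for y in ys:
        ctrl.servo_line(W(0,y,.042),rate=rate)
        s=ctrl.read_state();fy=-(np.array(s["force"][:2])@R[:,1]);yy=Fx(s["ee_pos"])[0,1]*1e3
        print(round(s["time"],1),"y",round(yy,1),"f",round(fy,1),end=" | ")
        if fy>lim:print("LIMIT");return True
push([-.225,-.215,-.205,-.19,-.17,-.15],.05,20) or push([-.13,-.11,-.1,-.095,-.09],.05,20)
st("mid");snap("top","mid",(225,165,415,285))
```

```text
down 13.52 F [-0.3 -0.5  0.5] fix [[   0.5 -243.3   42.7]] w -0.0005
14.0 y -224.7 f -0.2 | 14.4 y -214.4 f 0.4 | 14.7 y -204.2 f 1.1 | 15.2 y -189.3 f 0.3 | 15.7 y -169.3 f 1.1 | 16.3 y -149.3 f -0.2 | 16.8 y -129.3 f -0.6 | 17.4 y -109.3 f -1.0 | 17.7 y -99.4 f 0.1 | 18.0 y -94.5 f -0.5 | 18.2 y -89.5 f -0.5 | mid 18.23 F [-0.4  0.4  0.1] fix [[ -0.1 -89.5  42. ]] w 0.0001
```

View pics/mid.png

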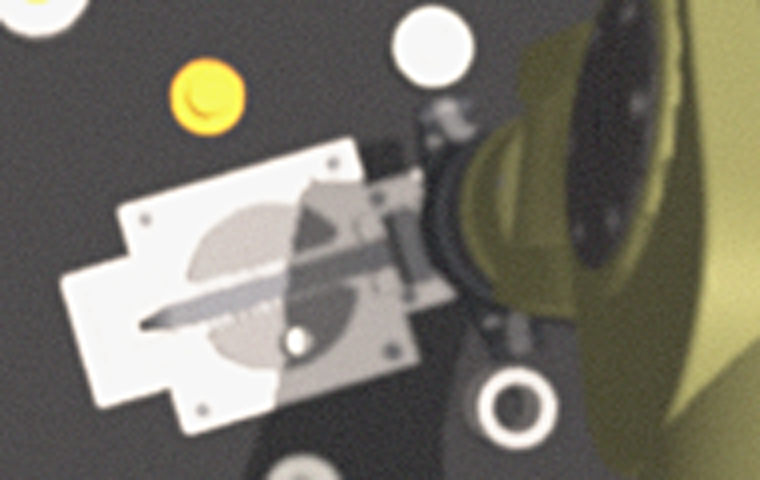

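The bar is through the slot with its nose at crop pixel (145,323), inside the keeper. I'll push it home in small steps and watch the force.

Run:
```python
from h import *
n=0
for y in np.arange(-.086,-.066,.002):
    ctrl.servo_line(W(0,y,.042),rate=.03);ctrl.hold(.1)
    s=ctrl.read_state();fy=-(np.array(s["force"][:2])@R[:,1]);print(round(y*1e3),round(Fx(s["ee_pos"])[0,1]*1e3,1),round(fy,1),end=" | ")
    if fy>12:break
st("home?")
```

```text
-86 -85.7 -0.2 | -84 -84.0 0.3 | -82 -81.9 0.8 | -80 -80.8 4.5 | -78 -80.6 9.4 | -76 -80.3 14.2 | home? 20.41 F [  4.4 -13.5   1.3] fix [[  1.5 -80.3  43.4]] w 0.0003
```

Run:
```python
from h import *
ctrl.servo_line(W(0,-.071,.042),rate=.03);ctrl.hold(.2);st("firm")
ctrl.servo_line(W(0,-.11,.042),rate=.1)
ctrl.servo_line(W(0,-.13,.16));ctrl.move_pose(W(-.03,-.30,.2),Q(int(open("s").read())));ctrl.hold(.2);st("away")
snap("top","fin",(225,165,415,285));snap("scene","fins",(130,160,290,300))
```

```text
firm 20.93 F [  6.7 -24.2   4.6] fix [[  3.  -79.7  44.9]] w 0.0001
away 23.36 F [ 0.6  0.8 -0.6] fix [[ -29.6 -298.3  199.6]] w -0.0001
```

View pics/fin.png

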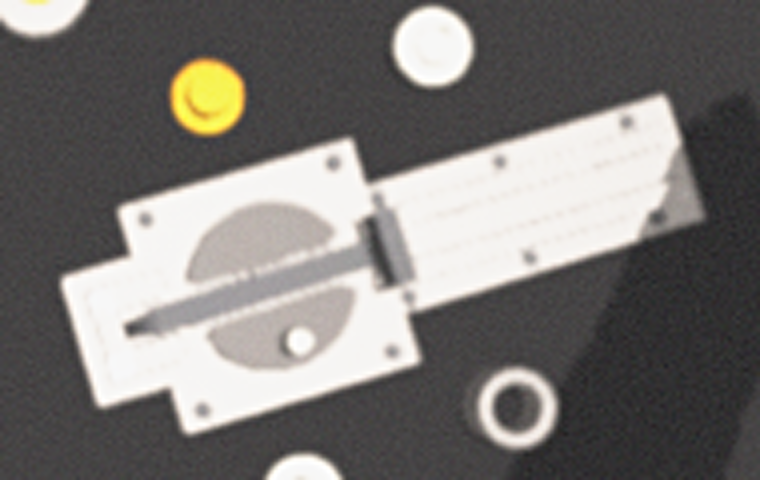

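View pics/fins.png

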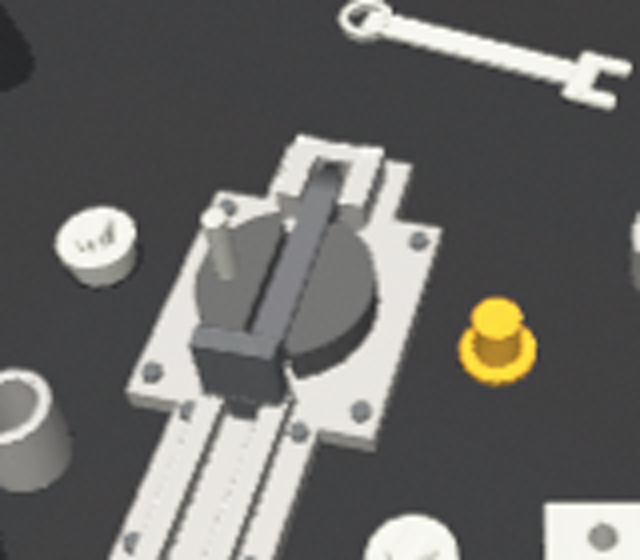

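The top view shows the nose at crop pixel (124,327) and the plate's back edge from (395,207) to (414,278). The scene view shows the nose against the end wall at (330,165). I'll check these numerically, and check that the bystanders stayed put.

Run:
```python
from h import *
o=np.array([225,165])-.4
print("nose mm",Fx(onz("top",o+np.array([[124,327]])/4,.026))*1e3)
print("head back mm",np.round(Fx(onz("top",o+np.array([[395,207],[414,278]])/4,.07))*1e3,1).tolist())
print("wall top inner px top/scene crop",(proj("top",[W(0,.082,.03)])-o)*4,(proj("scene",[W(0,.082,.03)])-[129.6,159.6])*4)
a=np.load("top0.npz")["p"].astype(int);b=np.load("fin.npz")["p"].astype(int)
d=(np.abs(a-b).max(2)>60).astype(np.uint8)
n,l,s,c=cv2.connectedComponentsWithStats(d)
print([(s[i].tolist()) for i in range(1,n) if s[i,4]>6])
```

```text
nose mm [[ 1.31999001 80.6749236  26.        ]]
head back mm [[19.9, -67.3, 70.0], [-17.1, -65.7, 70.0]]
wall top inner px top/scene crop [[122.41999419 330.23475819]] [[332.39871264 159.17515245]]
[[484, 158, 7, 7, 26], [326, 197, 75, 32, 744], [312, 217, 17, 21, 171], [273, 223, 28, 17, 193], [294, 239, 19, 11, 114], [256, 240, 17, 9, 92], [285, 246, 6, 6, 24], [298, 248, 5, 5, 22]]
```

```bash
python3 -c "
from station import ctrl
ctrl.job_done();print(ctrl.read_state()['time'])"
```

```text
the job is handed in; nothing more can be done
the job is handed in; nothing more can be done
```

The job is done and handed in: the disc's slot is in line with the bar, and the bar is through it and home against the keeper's end wall. I last read the robot's clock at 23.4 s of the 48 s allowed, and only a short hand-in followed.

- **Disc:** I pushed the post round with shut fingers towards the pi position. The first push left the slot about 4° short, so I gave it a second push. After that the two slot measurements disagreed: about +1.7° from the slot edges and -0.1° from the centroids. I judged both close enough, and the bar went through with only about 1 N of push force.
- **Bar:** I pushed it from behind its plate until it stopped hard. The force rose to about 25 N with hardly any further movement, and then I backed the arm clear.
- **Last checks:**
  - The nose measured y = 80.7 mm (82 is home).
  - The back of the plate measured about -66.5 mm (-68 is home).
  - Both are within the 2 mm calibration error, though they miss in opposite directions. The hard stop and the scene view both show the bar home.
- **Other parts:** Comparing the top view before and after showed no change at any bystander. Apart from the fixture there was one small spot at pixel (487,161), which I took to be the arm or its shadow and did not check.

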